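Touch test of a repaired phone

ROBOT

A 6-joint arm with a two-finger parallel gripper is mounted at the origin on a cart in front of the work surface, level with it; the furniture and walls round the work are solid. World frame = base frame: x ahead of the robot, y to its left, z up, the work surface at z = 0. Lengths are in m, angles in rad, forces in N, time in s.
With the tool pointing down it reaches from about 0.375 to 0.9 m from the base axis. Payload 3.1 kg.
Tool frame: the origin (TCP) lies midway between the tips of the shut fingers; the grasp point (between the pads) lies 19 mm behind it (manip.grasp_offset is the distance from the TCP to the grasp point, in m); z points along the fingers, y is the line along which they close (so a half turn about z gives the same grasp; the last joint's range is limited). The gripper opens to 85 mm and grips with 20 to 120 N. Pads are 22 mm wide; open, the fingers measure 114 mm over their backs; the gripper's body (76 mm by 85 mm) begins 54 mm behind the grasp point. The pads swing forward as they close: fully open they stand 13 mm farther back than shut.
Start: joints at [1.081, 0.527, 1.433, -0, 1.181, -0.178], TCP at [0.192, 0.595, 0.231] pointing down, gripper open.
Joint ranges: [-3.08, 3.08], [-0.75, 2.2], [0.22, 2.44], [-1.43, 4.57], [0, 2.65], [-2.85, 2.85]. Speed limits (rad/s): [2.79, 2.79, 3.14, 3.14, 3.14, 3.14].

INTERFACE

Orientations are given as a unit quaternion [x, y, z, w].
In Python, from station import sensors, cams, order, manip gives the robot as it stands.
- The arm moves only by the tool move_arm, never from a script. Its argument "targets" is a list of rows, each an object of numbers: "dx", "dy", "dz": the shift along the world's x, y, z normalised to -1 to 1, where 1 is 25 mm; "rx", "ry", "rz": the turn, a rotation vector about the world's x, y, z normalised to -1 to 1, where 1 is 30 degrees. A call has exactly 10 rows; each row shifts and turns the commanded pose from where the row before left it; what a row does not reach is not made up. A row lasts 1/8 s, in which the tool goes at most 62.5 mm and 10.7 degrees, less where a joint would pass 70% of its speed; a pose out of reach is approached as far as the arm can. A call with a number of a shift or a turn outside -1 to 1 is refused whole. A call with a gripper value outside its range is refused whole. "claw" is the opening in per cent of the stroke, from 0 (shut) to 100 (fully open), set as the call begins (left out, the last holds). The fingers move at their own pace and stop on an object; "newtons" is the grip in N (left out, the last holds). Time passes only in rows, so rows that do not move let the fingers close, or fill a call up. It gives the time, the measured TCP pose, the force, the opening and the grip force at its end, in the units of the state.
- sensors.sense(): the state, without advancing time (a new reading comes with each control period).
- cams.snapshot(name): name is "scene" or "top" or "wrist"; returns the picture (400x640x3 uint8, red, green, blue); there is no depth.
- cams.camera_model(name): a dict with "fx", "fy", "cx", "cy" (pixels), "extrinsics" (4x4, takes a point from world to camera coordinates). Camera axes: x right, y down, z forward; pixel columns grow to the right and rows downward; lengths in m; the calibration is good to about 2 mm. A picture is of the moment at which its call begins: read the wrist's pose just before it. camera_model takes no time and is no camera call; for the wrist camera it gives the pose at the moment of the call.
- order.sign_off(): hands the job in; it is judged then, once.
The state is a dict: "t": time; "q": joint angles; "qd": joint speeds; "tau": joint torques, N m; "tcp_pos": TCP position; "tool_rot": TCP orientation; "force": force on the tool from outside, world axes, zero at the start; "ft_torque": the same for the moment, N m; "finger_gap": opening from 0.0 (shut) to 1.0 (fully open); "gripper_force": force on a finger pad.
Only numpy, scipy, OpenCV 4.12 (cv2) and the standard library are available. Lean on these libraries where they do the work, as an engineer would, in place of code of your own. Each camera call takes 0.05 s, during which the arm holds its last target. There are 200 camera calls.

TASK

Two sprung test stands hold phones; test the repaired one, with the closed, unbroken black glass. With the fingertips, press its orange dot lightly for half a second, so that the tray under it gives a few millimetres but stays off its stop, lift off so that the tray springs back, then press its blue dot in the same way and draw back at least 15 cm from the phone. Grasp and lift nothing, and leave the opened phone, its stand and all other things on the bench alone.

Things in the scene. Friction and masses are not known exactly. Their poses are not given: they have to be found in the camera images.
- glass_phone: The repaired phone: closed, with unbroken black glass, 144 x 69 x 8 mm, about 0.12 kg, lying loose and face up in a sprung tray, held sideways by low lips. Origin: centre of its underside (42 mm above the bench); x along its length, z up. It carries an orange dot at its +x end and a blue dot at its -x end.
- glass_phone_orange_top (a point): Centre of the top face of the orange rubber dot on the black-glass phone: a round flat button 20 mm across, 5 mm thick, stuck on the phone 48 mm from its centre towards its +x end; z points up. The top face stands about 55 mm above the bench when the tray is at rest.
- glass_phone_blue_top (a point): Centre of the top face of the blue rubber dot on the black-glass phone: a round flat button 20 mm across, 5 mm thick, stuck on the phone 48 mm from its centre towards its -x end; z points up. The top face stands about 55 mm above the bench when the tray is at rest.
- glass_phone_orange: The orange dot itself; origin at the centre of its underside, on the glass, 5 mm below its top face.
- glass_phone_blue: The blue dot itself; origin at the centre of its underside, on the glass, 5 mm below its top face.
- glass_tray (a joint): How far the sprung tray under the black-glass phone is pressed down, in m: 0 at rest, 0.014 at its stop. It moves straight down; it begins to sink at 1 to 2 N, and takes about 0.45 N more for each further mm (about 3.5 N at 5 mm), and springs back by itself.
- glass_seat (a point): Centre of the tray face on which the black-glass phone lies; z up; moves down with the tray. 42 mm above the bench at rest.
- glass_stand: Fixed test stand of the black-glass phone: aluminium base 168 x 94 x 14 mm with four springs and a grey tray (164 x 88 mm) on top. Origin: centre of its underside on the bench; x along its length.
- bare_stand: A second stand of the same make, which holds the opened phone: not to be touched. Same sizes and origin.
- bare_phone: The opened phone, with its circuits showing, 144 x 69 x 12 mm, lying loose in the second stand, with orange and blue dots like the other's: not to be touched. Origin: centre of its underside, 42 mm above the bench; x along its length.
- jar: Small flux jar with yellow lid, 36 mm across, 33 mm high, loose; bystander. Origin: centre of its underside.
- loupe: Black loupe, 36 mm across, 30 mm high, loose; bystander. Origin: centre of its underside.
- puller: Yellow suction puller with loop handle, 58 mm across, 78 mm high, loose; bystander. Origin: centre of its underside.
- cutters: Side cutters with blue handles, lying, 134 x 54 x 12 mm, loose; bystander. Origin: centre of its underside.
- spool: Spool of solder, 55 mm across, 36 mm high, loose; bystander. Origin: centre of its underside.
- eraser: Pink cleaning rubber in a sleeve, 56 x 23 x 15 mm, loose; bystander. Origin: centre of its underside.

How it is judged:
On the way, in this order (a step that is already met when the one before it is completed fails the run):
1. the fingers touch the orange dot of the black-glass phone and its tray gives (contact force between the fingers and glass_phone_orange above 0.5 N and value of joint glass_tray above 0.0015 m), for 0.2 s.
2. the fingers have left the phone and the tray is back up (value of joint glass_tray below 0.001 m and contact force between the fingers and glass_phone below 0.05 N), for 0.1 s.
3. the fingers touch the blue dot of the black-glass phone and its tray gives (contact force between the fingers and glass_phone_blue above 0.5 N and value of joint glass_tray above 0.0015 m), for 0.2 s.
At the end, for the whole second after the job is handed in: The tray is back at rest (within 1 mm), the black-glass phone lies still and flat in it (within 5 mm sideways), the gripper is more than 10 cm from the phone, and the opened phone and all bystanders are within 10 mm of where they stood (value of joint glass_tray below 0.001 m and z of glass_phone in the frame of glass_seat below 0.002 m and horizontal distance between glass_phone and glass_seat below 0.005 m and linear speed of glass_phone below 0.01 m/s and distance between the grasp point and glass_phone above 0.1 m and distance of each of jar, loupe, puller, cutters, spool, eraser, bare_phone from where it was at the start of the episode below 0.01 m); the robot touches nothing.
It fails at once if the tray is pressed nearly to its stop (more than 11.5 mm) (value of joint glass_tray above 0.0115 m).
It fails at once if the phone is pressed harder than 20 N (contact force between any of the fingers, the arm and glass_phone above 20 N).
It fails at once if the black-glass phone is lifted or tipped out of its tray (z of glass_phone in the frame of glass_seat above 0.006 m or angle between glass_phone's own z axis and vertical above 0.12 rad).
It fails at once if the opened phone or its stand is touched (contact force between any of the fingers, the arm and bare_phone above 0.5 N or contact force between any of the fingers, the arm and bare_stand above 0.5 N).
It fails at once if another thing on the bench is moved (10 mm) or lifted (distance of any of jar, loupe, puller, cutters, spool, eraser, bare_phone from where it was at the start of the episode above 0.01 m).
It also fails if it takes over 42 s, if anything falls off the work surface, if the arm or the gripper's body presses on something with over 40 N, if the wrist force passes 120 N, or if a joint passes its speed limit or range.

## Working session

There is one attempt and no reset: what is moved stays moved. The work goes in short steps, Python scripts to look and compute and a tool call to move; the robot and the scene stay as the last step left them, time stands still between calls to the robot, and variables do not carry over. Pictures are saved under pics/ and viewed, at most 10 in all, crops included, and the job is handed in when it is done.

Besides the shell and the picture viewer there is one more tool, called after "Request:" by a JSON object that holds its "name" and its "arguments", one argument or row to a line. move_arm: Moves the arm, as the interface text tells. Scaled input: -1 to 1 covers 25 mm each way for a shift and 30 degrees each way for a turn. Its arguments: {"type":"object","properties":{"targets":{"type":"array"},"claw":{"type":"number"},"newtons":{"type":"number"}},"required":["targets"]}

```bash
mkdir -p pics
python3 - <<'E'
from station import sensors,cams
import cv2
for n in("top","scene"):
    cv2.imwrite(f"pics/{n}0.png",cams.snapshot(n)[:,:,::-1])
s=sensors.sense();print(s["t"],s["tcp_pos"],s["tool_rot"],s["finger_gap"])
E
```

```text
0.1 [0.19135561 0.59427303 0.2304143 ] [ 1.55264348e-01  9.87872438e-01 -9.55555549e-04 -3.39884287e-04] 0.9950043930620419
```

View pics/top0.png

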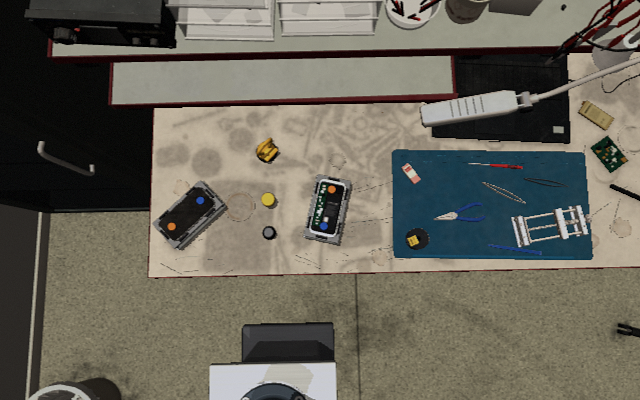

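View pics/scene0.png

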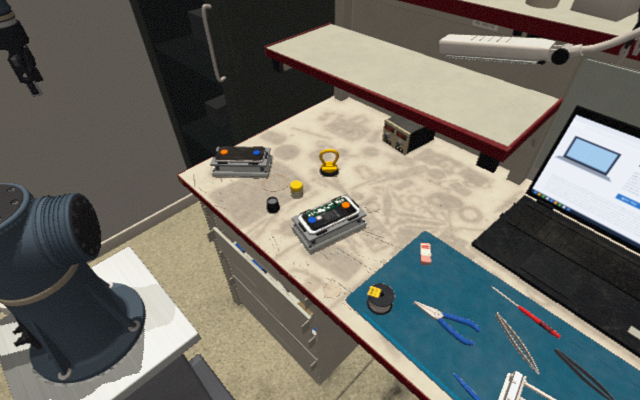

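The top view shows the black-glass phone at left, with orange at about (172,226) and blue at (200,200). The opened phone is at (327,208), the jar at (268,199) and the loupe at (268,232). Next I'll convert the dots to world positions.

```bash
cat > h.py <<'E'
import numpy as np,cv2
from station import sensors,cams
def ray(n,uv,z):
    m=cams.camera_model(n);E=np.array(m["extrinsics"]);R,t=E[:3,:3],E[:3,3]
    d=R.T@np.array([(uv[0]-m["cx"])/m["fx"],(uv[1]-m["cy"])/m["fy"],1]);c=-R.T@t
    return c+d*(z-c[2])/d[2]
def proj(n,p):
    m=cams.camera_model(n);E=np.array(m["extrinsics"]);q=E[:3,:3]@np.array(p)+E[:3,3]
    return m["fx"]*q[0]/q[2]+m["cx"],m["fy"]*q[1]/q[2]+m["cy"]
def blob(img,uv,col,r=12):
    h=cv2.cvtColor(img,cv2.COLOR_RGB2HSV)
    lo,hi=((5,140,120),(20,255,255)) if col=="o" else ((102,140,90),(125,255,255))
    k=cv2.inRange(h,lo,hi);w=np.zeros_like(k);cv2.circle(w,tuple(map(int,uv)),r,255,-1)
    v,u=np.nonzero(k&w);return (u.mean(),v.mean()),len(u)
E
python3 - <<'E'
from h import *
np.set_printoptions(precision=4,suppress=True)
a={}
for n,o,b in(("top",(172,226),(200,200)),("scene",(224,152),(257,153))):
    i=cams.snapshot(n)
    for c,uv in(("o",o),("b",b)):
        p,k=blob(i,uv,c);a[n+c]=ray(n,p,.055);print(n,c,p,k,a[n+c])
    print(np.linalg.norm(a[n+"o"]-a[n+"b"]))
for uv,z in(((268,199),.033),((268,232),.03),((266,150),.04),((327,208),.05)):print(uv,ray("top",uv,z))
print(proj("top",sensors.sense()["tcp_pos"]))
cv2.imwrite("pics/w0.png",cams.snapshot("wrist")[:,:,::-1])
E
```

```text
top o (np.float64(171.25), np.float64(226.0)) 48 [0.4959 0.2461 0.055 ]
top b (np.float64(199.70212765957447), np.float64(199.93617021276594)) 47 [0.5606 0.1758 0.055 ]
0.09556182809564215
scene o (np.float64(223.65625), np.float64(151.375)) 32 [0.4955 0.2426 0.055 ]
scene b (np.float64(255.93333333333334), np.float64(151.93333333333334)) 30 [0.5598 0.1722 0.055 ]
0.09533825952297008
(268, 199) [0.5625 0.0047 0.033 ]
(268, 232) [0.4775 0.0055 0.03  ]
(266, 150) [0.691  0.0086 0.04  ]
(327, 208) [ 0.5337 -0.1467  0.05  ]
(np.float64(-29.337871711662842), np.float64(371.0999672998463))
```

View pics/w0.png

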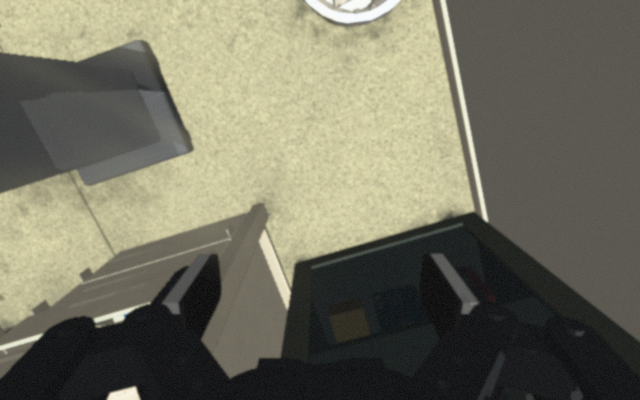

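The two cameras agree to within 4 mm and the dots are 95.5 mm apart (96 expected), so I take orange ≈ (0.4957, 0.2445) and blue ≈ (0.560, 0.174). The wrist view shows only the floor and a cabinet. I'll swing in with the fingers shut, keeping clear of the cupboard.

Request:
{"name": "move_arm", "arguments": {
  "targets": [
    {"dx":0.45,"dy":-1},
    {"dx":0.45,"dy":-1},
    {"dx":0.45,"dy":-1},
    {"dx":0.45,"dy":-1},
    {"dx":0.45,"dy":-1},
    {"dx":0.45,"dy":-1},
    {"dx":0.45,"dy":-1},
    {"dx":0.45,"dy":-1},
    {"dx":0.45,"dy":-1},
    {"dx":0.45,"dy":-1}
  ],
  "claw": 0
}}

```text
schema error: expected keys dx, dy, dz, rx, ry, rz
```

Request:
{"name": "move_arm", "arguments": {
  "targets": [
    {"dx":0.8,"dy":-0.4,"dz":-0.4},
    {"dx":0.8,"dy":-0.4,"dz":-0.4},
    {"dx":0.8,"dy":-0.4,"dz":-0.4},
    {"dx":0.8,"dy":-0.4,"dz":-0.4},
    {"dx":0.8,"dy":-0.4,"dz":-0.4},
    {"dx":0.8,"dy":-0.4,"dz":-0.4},
    {"dx":0.8,"dy":-0.4,"dz":-0.4},
    {"dx":0.8,"dy":-0.4,"dz":-0.4},
    {},
    {}
  ]
}}

```text
schema error: expected keys dx, dy, dz, rx, ry, rz
```

Run:
```python
from h import *
s=sensors.sense();print(s["t"],s["tcp_pos"],s["tool_rot"],s["finger_gap"],s["force"])
E=cams.camera_model("wrist");P=[proj("wrist",p) for p in((.4957,.2445,.055),(.560,.174,.055),s["tcp_pos"])];print(P)
i=cams.snapshot("wrist");cv2.imwrite("pics/w1.png",i[:,:,::-1])
for c,p in zip("ob",P):
    try: b,k=blob(i,p,c,70);print(c,b,k,ray("wrist",b,.055))
    except Exception as e: print(e)
```

```text
0.25 [0.1915587  0.59458866 0.23082945] [ 1.55282572e-01  9.87869965e-01 -4.72804091e-04 -1.76911960e-04] 0.9977807125475373 [-0.16933179 -0.12226    -0.82193362]
[(np.float64(134.60306389227816), np.float64(471.4712335623525)), (np.float64(109.37718360162171), np.float64(515.3715590815461)), (np.float64(320.93545378271756), np.float64(257.277043868301))]
o (np.float64(nan), np.float64(nan)) 0 [nan nan nan]
b (np.float64(nan), np.float64(nan)) 0 [nan nan nan]h.py:14: RuntimeWarning: Mean of empty slice.
  v,u=np.nonzero(k&w);return (u.mean(),v.mean()),len(u)
  ret = ret.dtype.type(ret / rcount)
```

View pics/w1.png

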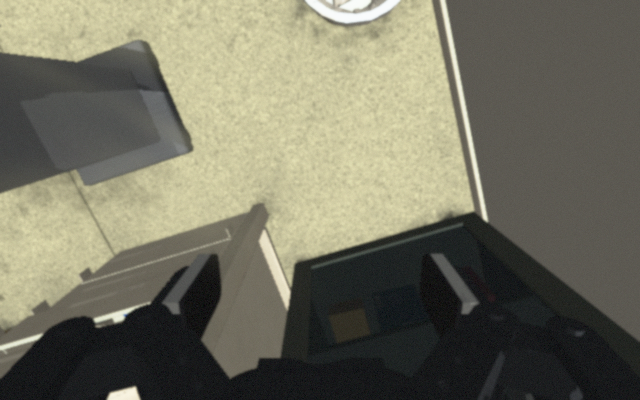

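The calls were refused because every row needs all six keys, and the picture is unchanged. I'm sending the first move again with full rows.

Request:
{"name": "move_arm", "arguments": {
  "targets": [
    {"dx":0.45,"dy":-1,"dz":0,"rx":0,"ry":0,"rz":0},
    {"dx":0.45,"dy":-1,"dz":0,"rx":0,"ry":0,"rz":0},
    {"dx":0.45,"dy":-1,"dz":0,"rx":0,"ry":0,"rz":0},
    {"dx":0.45,"dy":-1,"dz":0,"rx":0,"ry":0,"rz":0},
    {"dx":0.45,"dy":-1,"dz":0,"rx":0,"ry":0,"rz":0},
    {"dx":0.45,"dy":-1,"dz":0,"rx":0,"ry":0,"rz":0},
    {"dx":0.45,"dy":-1,"dz":0,"rx":0,"ry":0,"rz":0},
    {"dx":0.45,"dy":-1,"dz":0,"rx":0,"ry":0,"rz":0},
    {"dx":0.45,"dy":-1,"dz":0,"rx":0,"ry":0,"rz":0},
    {"dx":0.45,"dy":-1,"dz":0,"rx":0,"ry":0,"rz":0}
  ],
  "claw": 0
}}

```text
t: 1.55
tcp_pos: [0.3046, 0.3441, 0.2315]
tool_rot: [0.155, 0.988, 0.0, 0.0]
force: [0.2, 0.6, 0.1]
finger_gap: -0.001
gripper_force: 0.0
```

Request:
{"name": "move_arm", "arguments": {
  "targets": [
    {"dx":0.95,"dy":-0.5,"dz":-0.5,"rx":0,"ry":0,"rz":0},
    {"dx":0.95,"dy":-0.5,"dz":-0.5,"rx":0,"ry":0,"rz":0},
    {"dx":0.95,"dy":-0.5,"dz":-0.5,"rx":0,"ry":0,"rz":0},
    {"dx":0.95,"dy":-0.5,"dz":-0.5,"rx":0,"ry":0,"rz":0},
    {"dx":0.95,"dy":-0.5,"dz":-0.5,"rx":0,"ry":0,"rz":0},
    {"dx":0.95,"dy":-0.5,"dz":-0.5,"rx":0,"ry":0,"rz":0},
    {"dx":0.95,"dy":-0.5,"dz":-0.5,"rx":0,"ry":0,"rz":0},
    {"dx":0.95,"dy":-0.5,"dz":-0.5,"rx":0,"ry":0,"rz":0},
    {"dx":0,"dy":0,"dz":0,"rx":0,"ry":0,"rz":0},
    {"dx":0,"dy":0,"dz":0,"rx":0,"ry":0,"rz":0}
  ]
}}

```text
t: 2.8
tcp_pos: [0.4937, 0.2448, 0.1311]
tool_rot: [0.155, 0.988, -0.0, -0.001]
force: [0.6, 0.3, 0.9]
finger_gap: -0.002
gripper_force: 0.0
```

Run:
```python
from h import *
s=sensors.sense();print(s["t"],s["tcp_pos"],s["finger_gap"],s["force"])
P=[proj("wrist",p) for p in((.4957,.2445,.055),(.560,.174,.055),s["tcp_pos"])];print(P)
i=cams.snapshot("wrist");cv2.imwrite("pics/w2.png",i[:,:,::-1])
for c,p in zip("ob",P):
    b,k=blob(i,p,c,70);print(c,b,k,ray("wrist",b,.055))
```

```text
2.8 [0.493658   0.24478619 0.13110164] -0.0018131596741609649 [0.56022361 0.34509899 0.87320054]
[(np.float64(321.14646798792154), np.float64(207.59888755434602)), (np.float64(257.6011679595835), np.float64(312.5893408419371)), (np.float64(320.87620512431204), np.float64(257.2293520773546))]
o (np.float64(323.76972624798714), np.float64(207.64090177133656)) 621 [0.49616985 0.24641224 0.055     ]
b (np.float64(nan), np.float64(nan)) 0 [nan nan nan]h.py:14: RuntimeWarning: Mean of empty slice.
  v,u=np.nonzero(k&w);return (u.mean(),v.mean()),len(u)
  ret = ret.dtype.type(ret / rcount)
```

View pics/w2.png

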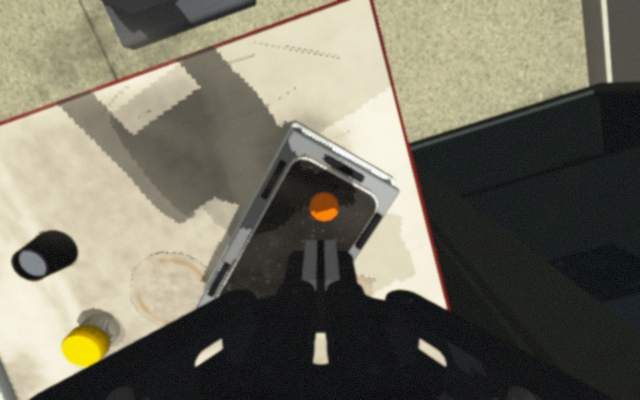

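The wrist view shows orange at (324,208), about 2 mm from the estimate, with the fingers at (321,257) just beside it in the projection. I'll correct by 2 mm and go down to about 6 mm above the dot.

Request:
{"name": "move_arm", "arguments": {
  "targets": [
    {"dx":0.1,"dy":0.03,"dz":-0.3,"rx":0,"ry":0,"rz":0},
    {"dx":0,"dy":0,"dz":-0.4,"rx":0,"ry":0,"rz":0},
    {"dx":0,"dy":0,"dz":-0.4,"rx":0,"ry":0,"rz":0},
    {"dx":0,"dy":0,"dz":-0.4,"rx":0,"ry":0,"rz":0},
    {"dx":0,"dy":0,"dz":-0.4,"rx":0,"ry":0,"rz":0},
    {"dx":0,"dy":0,"dz":-0.4,"rx":0,"ry":0,"rz":0},
    {"dx":0,"dy":0,"dz":-0.3,"rx":0,"ry":0,"rz":0},
    {"dx":0,"dy":0,"dz":-0.2,"rx":0,"ry":0,"rz":0},
    {"dx":0,"dy":0,"dz":0,"rx":0,"ry":0,"rz":0},
    {"dx":0,"dy":0,"dz":0,"rx":0,"ry":0,"rz":0}
  ]
}}

```text
t: 4.1
tcp_pos: [0.4969, 0.2457, 0.0615]
tool_rot: [0.155, 0.988, 0.0, 0.0]
force: [0.1, -0.1, -0.1]
finger_gap: -0.002
gripper_force: 0.0
```

Request:
{"name": "move_arm", "arguments": {
  "targets": [
    {"dx":0,"dy":0,"dz":-0.11,"rx":0,"ry":0,"rz":0},
    {"dx":0,"dy":0,"dz":-0.11,"rx":0,"ry":0,"rz":0},
    {"dx":0,"dy":0,"dz":-0.11,"rx":0,"ry":0,"rz":0},
    {"dx":0,"dy":0,"dz":-0.11,"rx":0,"ry":0,"rz":0},
    {"dx":0,"dy":0,"dz":0,"rx":0,"ry":0,"rz":0},
    {"dx":0,"dy":0,"dz":0,"rx":0,"ry":0,"rz":0},
    {"dx":0,"dy":0,"dz":0,"rx":0,"ry":0,"rz":0},
    {"dx":0,"dy":0,"dz":0,"rx":0,"ry":0,"rz":0},
    {"dx":0,"dy":0,"dz":0,"rx":0,"ry":0,"rz":0},
    {"dx":0,"dy":0,"dz":0,"rx":0,"ry":0,"rz":0}
  ]
}}

```text
t: 5.35
tcp_pos: [0.4968, 0.2456, 0.0503]
tool_rot: [0.155, 0.988, 0.0, 0.0]
force: [-0.2, 0.6, 3.2]
finger_gap: 0.001
gripper_force: 1.9
```

Run:
```python
from h import *
i=cams.snapshot("wrist");cv2.imwrite("pics/w3.png",i[:,:,::-1])
s=sensors.sense();print(s["t"],s["tcp_pos"],s["force"])
```

```text
5.4 [0.49678818 0.24564352 0.05034642] [-0.08744436  0.9323105   2.99937666]
```

View pics/w3.png

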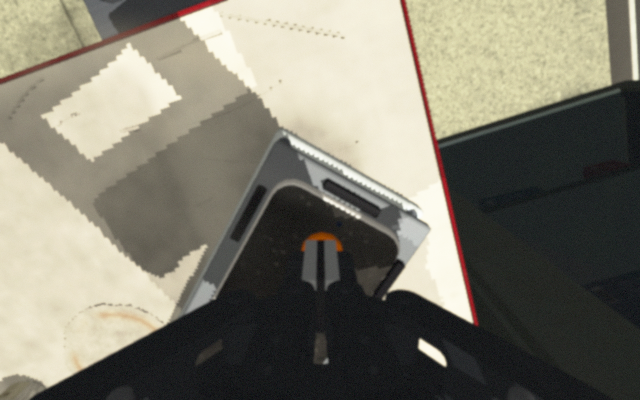

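The picture shows the fingertips on the orange dot at (322,242), and 3.2 N fits about 4.5 mm of travel. I'll lift off and move across to blue at (0.5605, 0.1755).

Request:
{"name": "move_arm", "arguments": {
  "targets": [
    {"dx":0,"dy":0,"dz":0.3,"rx":0,"ry":0,"rz":0},
    {"dx":0,"dy":0,"dz":0.5,"rx":0,"ry":0,"rz":0},
    {"dx":0,"dy":0,"dz":0.5,"rx":0,"ry":0,"rz":0},
    {"dx":0,"dy":0,"dz":0.5,"rx":0,"ry":0,"rz":0},
    {"dx":0.5,"dy":-0.55,"dz":0,"rx":0,"ry":0,"rz":0},
    {"dx":0.5,"dy":-0.55,"dz":0,"rx":0,"ry":0,"rz":0},
    {"dx":0.5,"dy":-0.55,"dz":0,"rx":0,"ry":0,"rz":0},
    {"dx":0.5,"dy":-0.55,"dz":0,"rx":0,"ry":0,"rz":0},
    {"dx":0.55,"dy":-0.6,"dz":0,"rx":0,"ry":0,"rz":0},
    {"dx":0,"dy":0,"dz":0,"rx":0,"ry":0,"rz":0}
  ]
}}

```text
t: 6.65
tcp_pos: [0.5621, 0.1741, 0.0952]
tool_rot: [0.156, 0.988, 0.0, 0.001]
force: [-1.0, -0.2, -0.8]
finger_gap: 0.004
gripper_force: 0.0
```

Run:
```python
from h import *
s=sensors.sense();print(s["t"],s["tcp_pos"],s["force"])
p=proj("wrist",(.5605,.1755,.055));print(p)
i=cams.snapshot("wrist");cv2.imwrite("pics/w4.png",i[:,:,::-1])
b,k=blob(i,p,"b",60);print(b,k,ray("wrist",b,.055))
```

```text
6.65 [0.56211512 0.17411172 0.09519947] [-1.04970722 -0.24230347 -0.82644589]
(np.float64(322.11264830121837), np.float64(221.30227640443962))
(np.float64(321.7271523178808), np.float64(221.3615894039735)) 755 [0.5591262  0.17604002 0.055     ]
```

View pics/w4.png

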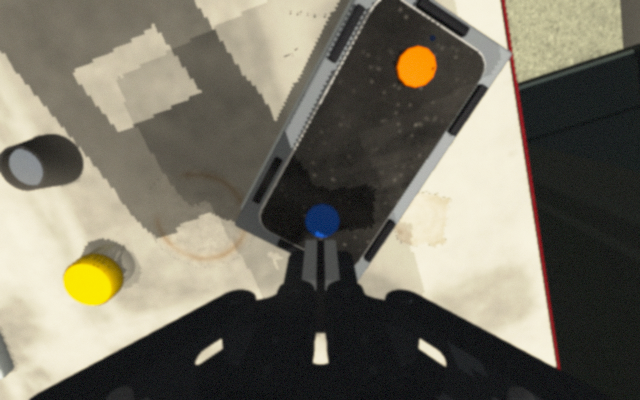

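The wrist view shows blue at (322,221) just ahead of the fingers, and the phone lying level. A 2 mm correction, then I'll press.

Request:
{"name": "move_arm", "arguments": {
  "targets": [
    {"dx":-0.08,"dy":0.06,"dz":-0.28,"rx":0,"ry":0,"rz":0},
    {"dx":0,"dy":0,"dz":-0.28,"rx":0,"ry":0,"rz":0},
    {"dx":0,"dy":0,"dz":-0.28,"rx":0,"ry":0,"rz":0},
    {"dx":0,"dy":0,"dz":-0.28,"rx":0,"ry":0,"rz":0},
    {"dx":0,"dy":0,"dz":-0.28,"rx":0,"ry":0,"rz":0},
    {"dx":0,"dy":0,"dz":-0.1,"rx":0,"ry":0,"rz":0},
    {"dx":0,"dy":0,"dz":-0.1,"rx":0,"ry":0,"rz":0},
    {"dx":0,"dy":0,"dz":-0.1,"rx":0,"ry":0,"rz":0},
    {"dx":0,"dy":0,"dz":-0.1,"rx":0,"ry":0,"rz":0},
    {"dx":0,"dy":0,"dz":0,"rx":0,"ry":0,"rz":0}
  ]
}}

```text
t: 7.95
tcp_pos: [0.5586, 0.1771, 0.0506]
tool_rot: [0.155, 0.988, 0.0, 0.0]
force: [-1.2, -1.1, 3.8]
finger_gap: 0.001
gripper_force: 1.9
```

Request:
{"name": "move_arm", "arguments": {
  "targets": [
    {"dx":0,"dy":0,"dz":0,"rx":0,"ry":0,"rz":0},
    {"dx":0,"dy":0,"dz":0,"rx":0,"ry":0,"rz":0},
    {"dx":0,"dy":0,"dz":0,"rx":0,"ry":0,"rz":0},
    {"dx":0,"dy":0,"dz":0,"rx":0,"ry":0,"rz":0},
    {"dx":0,"dy":0,"dz":0,"rx":0,"ry":0,"rz":0},
    {"dx":0,"dy":0,"dz":0,"rx":0,"ry":0,"rz":0},
    {"dx":0,"dy":0,"dz":0,"rx":0,"ry":0,"rz":0},
    {"dx":0,"dy":0,"dz":0,"rx":0,"ry":0,"rz":0},
    {"dx":0,"dy":0,"dz":0,"rx":0,"ry":0,"rz":0},
    {"dx":0,"dy":0,"dz":0,"rx":0,"ry":0,"rz":0}
  ]
}}

```text
t: 9.2
tcp_pos: [0.5585, 0.1771, 0.0503]
tool_rot: [0.155, 0.988, 0.0, 0.0]
force: [-0.4, -0.3, 3.2]
finger_gap: 0.004
gripper_force: 1.9
```

Blue is pressed the same way, at 3.2 N. Drawing back straight up.

Request:
{"name": "move_arm", "arguments": {
  "targets": [
    {"dx":0,"dy":0,"dz":0.3,"rx":0,"ry":0,"rz":0},
    {"dx":0,"dy":0,"dz":0.6,"rx":0,"ry":0,"rz":0},
    {"dx":0,"dy":0,"dz":1,"rx":0,"ry":0,"rz":0},
    {"dx":0,"dy":0,"dz":1,"rx":0,"ry":0,"rz":0},
    {"dx":-0.5,"dy":0,"dz":1,"rx":0,"ry":0,"rz":0},
    {"dx":-0.5,"dy":0,"dz":1,"rx":0,"ry":0,"rz":0},
    {"dx":-0.5,"dy":0,"dz":1,"rx":0,"ry":0,"rz":0},
    {"dx":-0.5,"dy":0,"dz":1,"rx":0,"ry":0,"rz":0},
    {"dx":0,"dy":0,"dz":0.5,"rx":0,"ry":0,"rz":0},
    {"dx":0,"dy":0,"dz":0,"rx":0,"ry":0,"rz":0}
  ]
}}

```text
t: 10.45
tcp_pos: [0.5094, 0.1772, 0.2365]
tool_rot: [0.155, 0.988, 0.0, 0.001]
force: [-0.1, 0.2, -0.6]
finger_gap: -0.003
gripper_force: 0.0
```

Request:
{"name": "move_arm", "arguments": {
  "targets": [
    {"dx":0,"dy":0,"dz":0,"rx":0,"ry":0,"rz":0},
    {"dx":0,"dy":0,"dz":0,"rx":0,"ry":0,"rz":0},
    {"dx":0,"dy":0,"dz":0,"rx":0,"ry":0,"rz":0},
    {"dx":0,"dy":0,"dz":0,"rx":0,"ry":0,"rz":0},
    {"dx":0,"dy":0,"dz":0,"rx":0,"ry":0,"rz":0},
    {"dx":0,"dy":0,"dz":0,"rx":0,"ry":0,"rz":0},
    {"dx":0,"dy":0,"dz":0,"rx":0,"ry":0,"rz":0},
    {"dx":0,"dy":0,"dz":0,"rx":0,"ry":0,"rz":0},
    {"dx":0,"dy":0,"dz":0,"rx":0,"ry":0,"rz":0},
    {"dx":0,"dy":0,"dz":0,"rx":0,"ry":0,"rz":0}
  ]
}}

```text
t: 11.7
tcp_pos: [0.5084, 0.1771, 0.2353]
tool_rot: [0.155, 0.988, -0.0, 0.0]
force: [0.1, 0.5, -1.0]
finger_gap: -0.001
gripper_force: 0.0
```

Run:
```python
from h import *
i=cams.snapshot("wrist");cv2.imwrite("pics/w5.png",i[:,:,::-1])
for c,p in(("o",(.496,.246,.055)),("b",(.560,.1755,.055))):
    b,k=blob(i,proj("wrist",p),c,40);print(c,b,k,ray("wrist",b,.055))
print(sensors.sense()["tcp_pos"])
```

```text
o (np.float64(386.508064516129), np.float64(135.55913978494624)) 372 [0.49578464 0.24637828 0.055     ]
b (np.float64(334.801261829653), np.float64(218.5141955835962)) 317 [0.56034726 0.17568382 0.055     ]
[0.50843187 0.17709337 0.2353069 ]
```

View pics/w5.png

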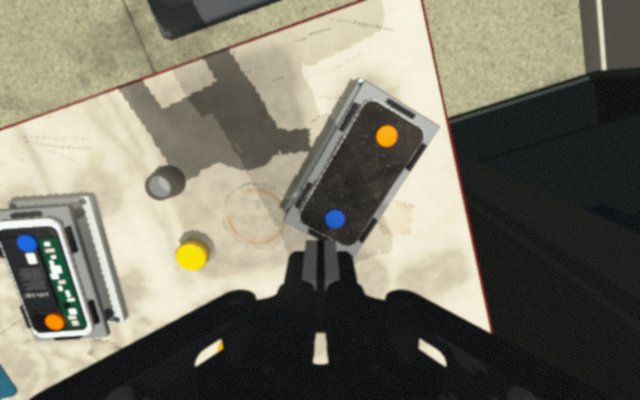

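The phone lies flat and where it was, with orange at (387,136) and blue at (335,219). The fingers are about 18 cm above it, so I'm handing in.

```bash
python3 -c "
from station import order
print(order.sign_off())"
```

```text
the job is handed in; nothing more can be done
None
```

I pressed the orange dot and then the blue dot on the black-glass phone at about 3.2 N each (tray down roughly 4.5 mm), drew the gripper back about 18 cm, and handed the job in; no verdict was returned.

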